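Gauge two brass carriage sleeves at a screen-printing bench

ROBOT

A 6-joint arm with a two-finger parallel gripper is mounted at the origin on the work surface. World frame = base frame: x ahead of the robot, y to its left, z up, the work surface at z = 0. Lengths are in m, angles in degrees, forces in N, time in s.
With the tool pointing down it reaches from about 0.35 to 0.875 m from the base axis. Payload 4.2 kg.
Tool frame: the origin (TCP) lies at the very end of the fingers, on their centre line; the grasp point (between the pads) lies 19 mm behind it (tcp_to_grasp is the z of the grasp point in the tool frame, in m); z points along the fingers, y is the direction in which the jaws open and shut (so a half turn about z gives the same grasp; the last joint's range is limited). The gripper opens to 87 mm and grips with 3 to 60 N. Pads are 19 mm wide; open, the fingers measure 117 mm over their backs; the gripper's body (75 mm by 190 mm) begins 51 mm behind the grasp point.
Start: joints at [88.098, 22.042, 0.453, 0, -68.411, -14.817], TCP at [0.18, 0.599, 0.223] pointing down, gripper open.
Joint ranges: [-179.83, 179.83], [-69.29, 118.12], [-61.27, 80.66], [-181.25, 117.63], [-171.15, -9.14], [-177.46, 177.46]. Speed limits (degrees/s): [159.86, 159.86, 180, 180, 180, 180].

INTERFACE

Orientations are given as a 3x3 rotation matrix whose columns are the frame's x, y, z axes.
In Python, from station import sense, capture, camera_params, finish_job, tcp_to_grasp gives the robot as it stands.
- The arm moves only by the shell command python3 -m inch 'ROWS'. ROWS is JSON, a list of rows, each an object of numbers: "jaw": the closure in counts, from 0 (fully open) to 255 (shut); "x", "y", "z": the shift along the world's x, y, z normalised to -1 to 1, where 1 is 0.06 m; "ax", "ay", "az": the turn, a rotation vector about the world's x, y, z normalised to -1 to 1, where 1 is 10 degrees. A call has 1 to 12 rows; each row shifts and turns the pose as measured when the row begins; what a row does not reach is not made up. A row lasts 1/8 s, in which the tool goes at most 62.5 mm and 10.7 degrees, less where a joint would pass 70% of its speed; a pose out of reach is approached as far as the arm can. A call with a number of a shift or a turn outside -1 to 1 is refused whole. A call with a gripper value outside its range is refused whole. The fingers move at their own pace and stop on an object; the grip force is fixed at half the most. Time passes only in rows, so rows that do not move let the fingers close. It gives the time, the measured TCP pose, the force and the opening at its end, in the units of the state.
- sense(): the state, without advancing time (a new reading comes with each control period).
- capture(name): name is "scene" or "top" or "wrist"; returns the picture (420x560x3 uint8, red, green, blue); there is no depth.
- camera_params(name): a dict with "vfov" (degrees; the focal length in pixels is half the picture's height over the tangent of half this angle, whatever the lens; pixels are square), "cx", "cy" (the principal point, pixels), "R" (3x3) and "t" (3): a world point X has camera coordinates R X + t. Camera axes: x right, y down, z forward; pixel columns grow to the right and rows downward; lengths in m; the calibration is good to about 2 mm. A picture is of the moment at which its call begins: read the wrist's pose just before it. camera_params takes no time and is no camera call; for the wrist camera it gives the pose at the moment of the call.
- finish_job(): hands the job in, once; it reports no verdict.
The state is a dict: "time_s": time; "joints": joint angles; "joint_velocities": joint speeds; "effort": joint torques, N m; "tcp_pos": TCP position; "ee_rot": TCP orientation; "wrist_force": force on the tool from outside, world axes, zero at the start; "moment": the same for the moment, N m; "gripper_width": opening from 0.0 (shut) to 1.0 (fully open).
Only numpy, scipy, OpenCV 4.12 (cv2) and the standard library are available. Lean on these libraries where they do the work, as an engineer would, in place of code of your own. Each camera call takes 0.05 s, during which the arm holds its last target.

TASK

Two brass sleeves for the printing arm's carriage lie on the bench, and only one has a bore wide enough for the gauge pin. Sort them by fit: slide the one that fits down over the gauge pin until it sits flat on the gauge's base and leave it there, and put the one with the narrow bore in the red reject tray.

Things in the scene. Friction and masses are not known exactly. Their poses are not given: they have to be found in the camera images.
- sleeve_wide: Plain brass sleeve that fits the gauge: a tube standing on end, outer diameter 48 mm, height 40 mm, straight through bore 34 mm, 240 to 360 g. Loose. Origin at the centre of its underside, z up along the bore. Told from the other sleeve only by its wider hole.
- sleeve_narrow: Plain brass sleeve that is too tight for the gauge: same outer diameter 48 mm and height 40 mm, standing on end, but the bore is only 16 mm (thick wall); it would hang up on the taper of the pin. 430 to 650 g. Loose. Origin at the centre of its underside, z up along the bore.
- gauge: Gauge, fixed to the bench: a dark steel disc 90 mm in diameter and 12 mm thick with one upright bright metal pin at its centre, 26 mm in diameter from 12 to 38 mm above the bench, then tapering to 6 mm diameter at the tip, 62 mm above the bench. Origin at the centre of the disc's underside, on the bench, on the pin's axis; z up. A sleeve that sits home has its underside 12 mm above this origin.
- reject_tray: Red plastic reject tray, open on top, fixed to the bench: 130 x 130 mm outside, 30 mm high, walls and floor 5 mm thick, empty. Origin at the centre of its underside, z up, x and y along its sides.
Not all that is in view belongs to the job. Leave any black or blue look-alike of the sleeve_wide alone.

How it is judged:
By the outcome, as a careful person would: the job done as asked, in the order asked, and still so for the second after the job is handed in, with the robot touching nothing.
It also fails if it takes over 48 s, if anything falls off the work surface, if the arm or the gripper's body presses on something with over 40 N, if the wrist force passes 120 N, or if a joint passes its speed limit or range.

## Working session

There is one attempt and no reset: what is moved stays moved. The work goes in short steps, Python scripts to look and compute and a shell command to move; the robot and the scene stay as the last step left them, time stands still between calls to the robot, and variables do not carry over. Pictures are saved under pics/ and viewed, and the job is handed in when it is done.

```bash
mkdir -p pics; ls; python3 - <<'E'
from station import *
import cv2
s=sense();print(s['time_s'],s['tcp_pos'],s['gripper_width'],tcp_to_grasp);print(s['ee_rot'])
for n in ("scene","top","wrist"):
    p=camera_params(n);print(n,p)
    cv2.imwrite(f"pics/{n}0.png",capture(n)[:,:,::-1])
E
```

```text
pics
0.0 [0.17961343 0.59801047 0.22145148] 1.0000860810717764 -0.0187
[[ 9.57676238e-01 -2.87847082e-01 -5.30232363e-04]
 [-2.87847555e-01 -9.57673941e-01 -2.09963577e-03]
 [ 9.65843143e-05  2.16339737e-03 -9.99997655e-01]]
scene {'vfov': 53.109300436604826, 'cx': 277.9269088810623, 'cy': 205.9754915345634, 'R': array([[ 0.21927692,  0.97553866,  0.0155547 ],
       [ 0.64683252, -0.13341949, -0.75087078],
       [-0.73042818,  0.17470992, -0.66026595]]), 't': array([-0.13248403, -0.31002785,  1.26645485])}
top {'vfov': 47.34773629239615, 'cx': 278.0703559868331, 'cy': 201.51747680733672, 'R': array([[ 0.0219371 , -0.99932255,  0.02955014],
       [-0.99239801, -0.02534627, -0.1204315 ],
       [ 0.1210989 , -0.02668359, -0.99228174]]), 't': array([-0.02793345,  0.52732827,  0.83391353])}
wrist {'vfov': 71.97385559505372, 'cx': 278.69365073110396, 'cy': 208.20002767262073, 'R': array([[-2.89729356e-01, -9.57108503e-01,  4.61975803e-04],
       [-9.21460319e-01,  2.79068621e-01,  2.70243568e-01],
       [-2.58781340e-01,  7.78718024e-02, -9.62791878e-01]]), 't': array([ 0.62442399, -0.03336216,  0.38863412])}
```

View pics/scene0.png

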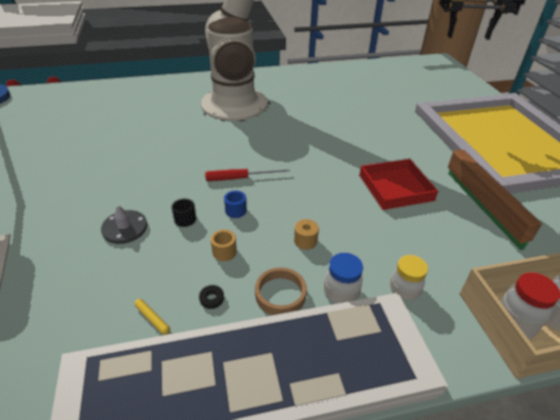

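View pics/top0.png

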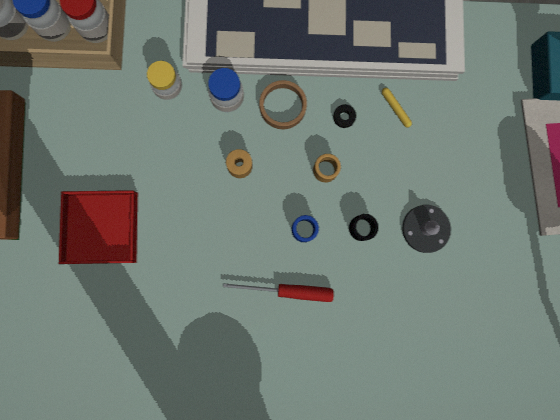

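View pics/wrist0.png

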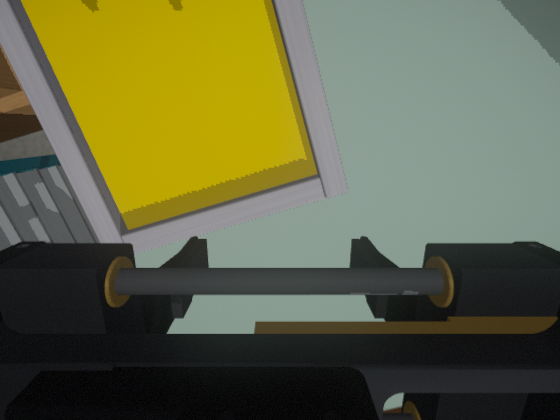

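Top view: brass ring-like objects are at (239,162), with a small hole, and (327,167), with a large hole. The blue ring (305,229) and black ones (364,227), (344,116) are look-alikes, and the large brown ring (283,105) is too big. The gauge is at (427,228) and the tray at (99,227). I take (327,167) as sleeve_wide and (239,162) as sleeve_narrow, to be confirmed in a crop.

```bash
python3 - <<'E'
import cv2,numpy as np
a=cv2.imread('pics/top0.png');b=cv2.imread('pics/scene0.png')
f=lambda im,x,y,w,h,k:cv2.resize(im[y:y+h,x:x+w],None,fx=k,fy=k,interpolation=cv2.INTER_CUBIC)
c=np.vstack([np.hstack([f(a,214,137,50,50,6),f(a,302,142,50,50,6)]),np.hstack([f(b,281,210,50,50,6),f(b,199,220,50,50,6)])])
cv2.imwrite('pics/crop1.png',c)
cv2.imwrite('pics/crop2.png',np.hstack([f(a,392,193,70,70,5),f(b,90,195,70,70,5)]))
E
```

```text
(no output)
```

View pics/crop1.png

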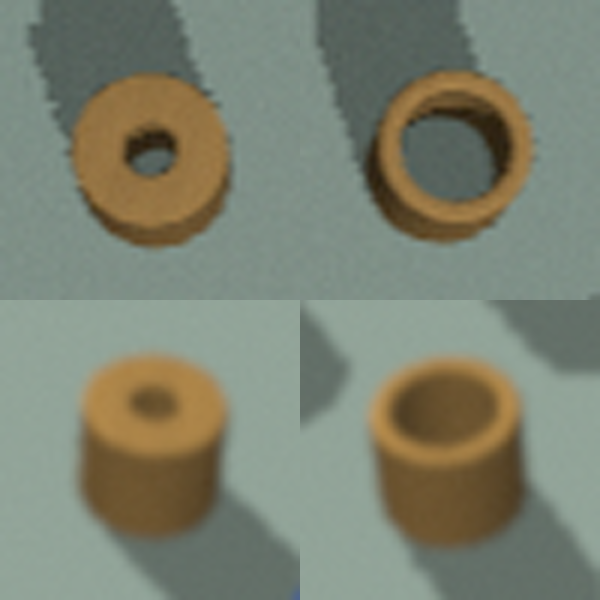

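View pics/crop2.png

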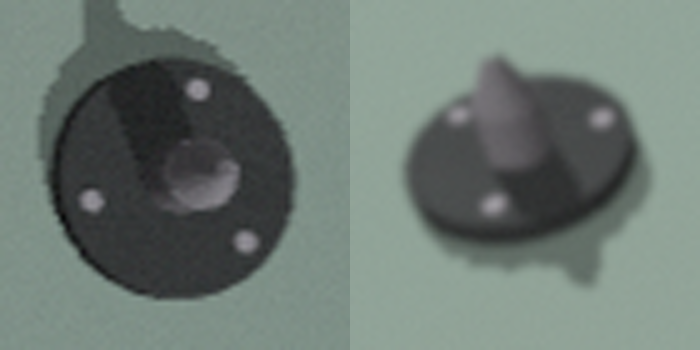

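```bash
cat > h.py <<'E'
import numpy as np
from station import *
def ray(n,u,v,p=None):
    p=p or camera_params(n); f=210/np.tan(np.radians(p['vfov']/2))
    d=p['R'].T@np.array([(u-p['cx'])/f,(v-p['cy'])/f,1]); return -p['R'].T@p['t'],d
def at(n,u,v,z,p=None):
    o,d=ray(n,u,v,p); return (o+d*(z-o[2])/d[2])
def proj(n,X,p=None):
    p=p or camera_params(n); f=210/np.tan(np.radians(p['vfov']/2)); c=p['R']@np.array(X)+p['t']
    return f*c[0]/c[2]+p['cx'],f*c[1]/c[2]+p['cy']
E
python3 - <<'E'
from h import *
np.set_printoptions(precision=4,suppress=True)
for k,z,t,s in [('narrow',.04,(239.2,162),(306.8,227.7)),('wide',.04,(327.8,166.3),(223.3,238.7)),('gauge',.012,(427.2,228.5),(124.4,225.8))]:
    print(k,at('top',*t,z),at('scene',*s,z))
for c in [(61,192),(136,192),(138,263),(61,263)]: print('tray',at('top',*c,.03))
for c in [(361,183),(391,205),(435,186),(403,161)]: print('trayS',at('scene',*c,.03))
print('screwdriver',at('top',307,293,.01),'blue',at('top',305,228,.04),'black',at('top',364,226,.04))
E
```

```text
narrow [0.597  0.0566 0.04  ] [0.6022 0.0569 0.04  ]
wide [ 0.5935 -0.104   0.04  ] [ 0.5988 -0.104   0.04  ]
gauge [ 0.487  -0.2938  0.012 ] [ 0.4946 -0.2925  0.012 ]
tray [0.5354 0.3742 0.03  ]
tray [0.5389 0.2409 0.03  ]
tray [0.4122 0.2301 0.03  ]
tray [0.4093 0.3647 0.03  ]
trayS [0.4799 0.2167 0.03  ]
trayS [0.5628 0.2514 0.03  ]
trayS [0.5229 0.3742 0.03  ]
trayS [0.42   0.3462 0.03  ]
screwdriver [ 0.3646 -0.0722  0.01  ] blue [ 0.4806 -0.0643  0.04  ] black [ 0.4867 -0.1701  0.04  ]
```

The crop confirms it: (327,167) is the wide-bore sleeve and (239,162) the narrow one. The two cameras disagree by about 5 mm in x, so I'll refine with the wrist camera.

```bash
python3 -m inch '[{"x":0.5,"y":-0.9},{"x":0.5,"y":-0.9},{"x":0.5,"y":-0.9},{"x":0.5,"y":-0.9},{"x":0.5,"y":-0.9},{"x":0.5,"y":-0.9},{"x":0.5,"y":-0.9},{"x":0.5,"y":-0.9},{"x":0.5,"y":-0.9},{"x":0.5,"y":-0.9},{"x":0.5,"y":-0.9},{"x":0,"y":0}]'
python3 - <<'E'
from h import *
import cv2
s=sense();print(s['time_s'],s['tcp_pos'],s['joints'],s['ee_rot'])
p=camera_params('wrist');print('cam',-p['R'].T@p['t'])
for k,X in dict(tcp=s['tcp_pos'],narrow=[.6,.057,.04],wide=[.596,-.104,.04],gauge=[.49,-.293,.012]).items(): print(k,proj('wrist',X,p))
cv2.imwrite("pics/w1.png",capture('wrist')[:,:,::-1])
E
```

```text
0.15 [0.17965525 0.59817444 0.22171162] [ 8.80981706e+01  2.20820707e+01  3.99552578e-01 -1.91759214e-02
 -6.84098482e+01 -1.48162032e+01] [[ 9.57696522e-01 -2.87779845e-01 -3.64530212e-04]
 [-2.87780055e-01 -9.57695190e-01 -1.60086029e-03]
 [ 1.11586496e-04  1.63804286e-03 -9.99998652e-01]]
cam [0.25075732 0.57672788 0.38304682]
tcp (np.float64(278.76722648403126), np.float64(254.20464941995192))
narrow (np.float64(853.5046687353247), np.float64(-603.5290075333522))
wide (np.float64(1127.9323389657507), np.float64(-716.923028730486))
gauge (np.float64(1249.0855381723065), np.float64(-508.21925894263575))$[0]: bad value
```

View pics/w1.png

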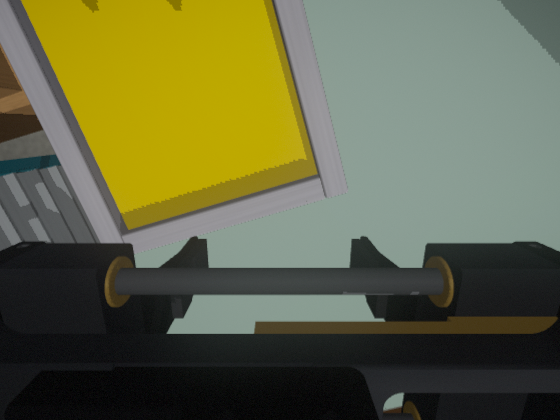

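The picture is unchanged because the call was refused. The rows probably need every key, so I'll send one complete row.

```bash
python3 -m inch '[{"jaw":0,"x":0.5,"y":-0.9,"z":0,"ax":0,"ay":0,"az":0}]'
```

```text
time_s: 0.32
tcp_pos: [0.2089, 0.5458, 0.2204]
ee_rot: [[0.959, -0.284, -0.0], [-0.284, -0.959, -0.002], [0.0, 0.002, -1.0]]
wrist_force: [1.3, -1.3, 0.4]
gripper_width: 1.001
```

```bash
python3 -m inch '[{"jaw":0,"x":0.5,"y":-0.95,"z":0,"ax":0,"ay":0,"az":0},{"jaw":0,"x":0.5,"y":-0.95,"z":0,"ax":0,"ay":0,"az":0},{"jaw":0,"x":0.5,"y":-0.95,"z":0,"ax":0,"ay":0,"az":0},{"jaw":0,"x":0.5,"y":-0.95,"z":0,"ax":0,"ay":0,"az":0},{"jaw":0,"x":0.5,"y":-0.95,"z":0,"ax":0,"ay":0,"az":0},{"jaw":0,"x":0.5,"y":-0.95,"z":0,"ax":0,"ay":0,"az":0},{"jaw":0,"x":0.5,"y":-0.95,"z":0,"ax":0,"ay":0,"az":0},{"jaw":0,"x":0.5,"y":-0.95,"z":0,"ax":0,"ay":0,"az":0},{"jaw":0,"x":0.5,"y":-0.95,"z":0,"ax":0,"ay":0,"az":0},{"jaw":0,"x":0.5,"y":-0.95,"z":0,"ax":0,"ay":0,"az":0},{"jaw":0,"x":0.4,"y":-0.8,"z":0,"ax":0,"ay":0,"az":0},{"jaw":0,"x":0,"y":0,"z":0,"ax":0,"ay":0,"az":0}]'
cat >> h.py <<'E'
import cv2
def look(name,n='wrist',pts={}):
    s=sense();p=camera_params(n);im=capture(n)
    print(s['time_s'],s['tcp_pos'].round(4) if hasattr(s['tcp_pos'],'round') else s['tcp_pos'],np.round(s['joints'],1))
    np.savez('pics/'+name+'.npz',R=p['R'],t=p['t'],vfov=p['vfov'],cx=p['cx'],cy=p['cy'])
    for k,X in pts.items(): print(k,np.round(proj(n,X,p),1))
    cv2.imwrite(f'pics/{name}.png',im[:,:,::-1])
W=dict(narrow=[.6,.057,.04],wide=[.596,-.104,.04],gauge=[.49,-.293,.012])
E
python3 -c "from h import *;look('w2',pts=W)"
```

```text
time_s: 1.82
tcp_pos: [0.5239, -0.0655, 0.2202]
ee_rot: [[0.959, -0.284, 0.003], [-0.284, -0.959, -0.001], [0.004, -0.0, -1.0]]
wrist_force: [-1.1, -0.3, 0.3]
gripper_width: 1.002
1.825 [ 0.5239 -0.0655  0.2202] [ 10.5  12.6 -13.5   0.1 -63.7  62.9]
narrow [160.3 159.8]
wide [293.3 122.3]
gauge [458.4 161.7]
```

View pics/w2.png

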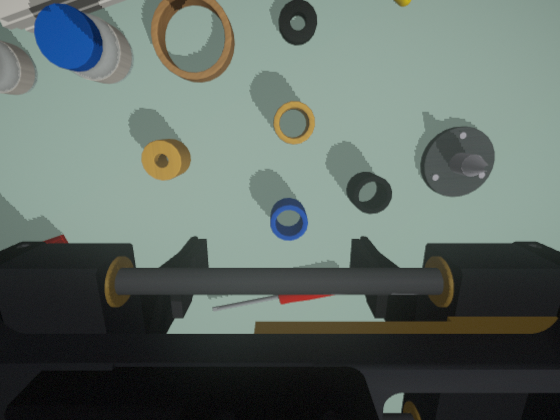

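All three show in one wrist view: wide (294,123), narrow (161,160) and gauge disc (458,161). I'll fit them more precisely from the contours.

```bash
python3 - <<'E'
import numpy as np,cv2
from h import at
p=dict(np.load('pics/w2.npz'))
for k in('vfov','cx','cy'):p[k]=float(p[k])
im=cv2.imread('pics/w2.png')
f=lambda x,y,w,h,k:cv2.resize(im[y:y+h,x:x+w],None,fx=k,fy=k,interpolation=cv2.INTER_CUBIC)
cv2.imwrite('pics/crop3.png',np.hstack([f(267,96,54,54,5),f(136,134,54,54,5)]))
cv2.imwrite('pics/crop4.png',f(410,115,95,95,6))
print([x.round(4) for x in (at('wrist',294.5,122.5,.04,p),at('wrist',161.5,159.8,.04,p),at('wrist',458,161,.012,p))])
E
```

```text
[array([ 0.5954, -0.1052,  0.04  ]), array([0.5996, 0.0557, 0.04  ]), array([ 0.4911, -0.2926,  0.012 ])]
```

View pics/crop3.png

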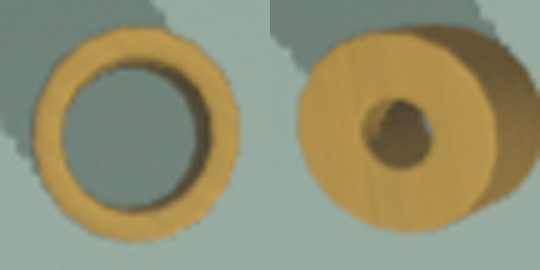

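View pics/crop4.png

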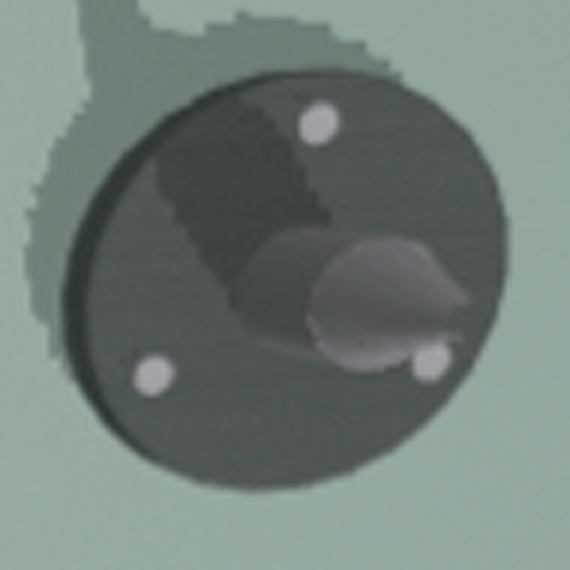

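```bash
python3 -m inch '[{"jaw":0,"x":0.6,"y":-0.33,"z":-0.5,"ax":0,"ay":0,"az":0},{"jaw":0,"x":0.6,"y":-0.33,"z":-0.5,"ax":0,"ay":0,"az":0},{"jaw":0,"x":0,"y":0,"z":-0.8,"ax":0,"ay":0,"az":0},{"jaw":0,"x":0,"y":0,"z":0,"ax":0,"ay":0,"az":0}]'
python3 -c "from h import *;look('w3',pts=W)"
```

```text
time_s: 2.38
tcp_pos: [0.5966, -0.1006, 0.1113]
ee_rot: [[0.961, -0.277, 0.006], [-0.277, -0.961, 0.001], [0.006, -0.002, -1.0]]
wrist_force: [0.3, 0.5, 0.6]
gripper_width: 1.0
2.375 [ 0.5966 -0.1006  0.1113] [  5.7  25.6 -11.2   0.  -52.9  68.2]
narrow [106.7 262.6]
wide [283.2 218.5]
gauge [498.1 258.1]
```

View pics/w3.png

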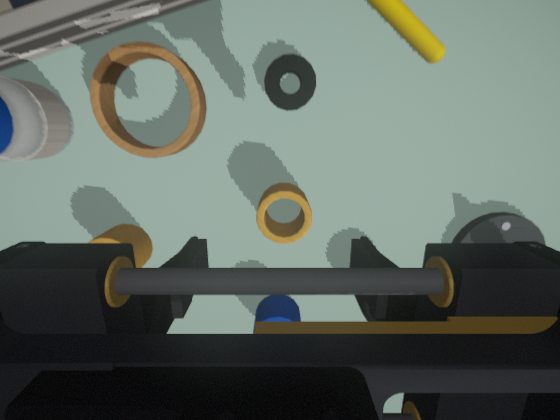

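```bash
python3 - <<'E'
import numpy as np,cv2
from h import at
p=dict(np.load('pics/w3.npz'))
for k in('vfov','cx','cy'):p[k]=float(p[k])
im=cv2.imread('pics/w3.png')
cv2.imwrite('pics/crop5.png',cv2.resize(im[175:255,245:325],None,fx=6,fy=6,interpolation=cv2.INTER_CUBIC))
print(at('wrist',284.5,213,.04,p))
E
```

```text
[ 0.60033423 -0.10641303  0.04      ]
```

View pics/crop5.png

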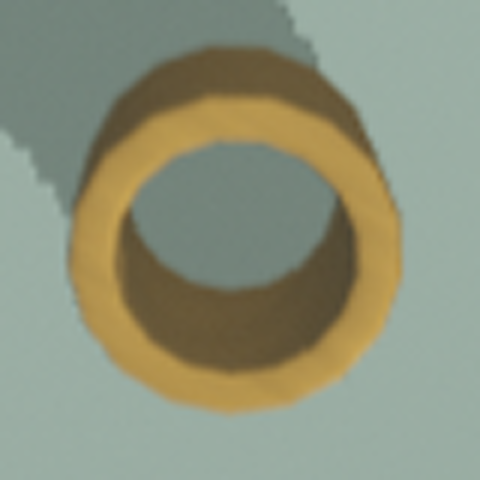

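The rim centre is at (284,217), which puts the sleeve near (0.597,-0.105). I'll shift 4 mm in y, descend, and close.

```bash
python3 -m inch '[{"jaw":0,"x":0,"y":-0.07,"z":-0.5,"ax":0,"ay":0,"az":0},{"jaw":0,"x":0,"y":0,"z":-0.5,"ax":0,"ay":0,"az":0},{"jaw":0,"x":0,"y":0,"z":-0.5,"ax":0,"ay":0,"az":0},{"jaw":0,"x":0,"y":0,"z":0,"ax":0,"ay":0,"az":0}]'
```

```text
time_s: 2.92
tcp_pos: [0.6072, -0.1012, 0.0363]
ee_rot: [[0.963, -0.266, 0.037], [-0.267, -0.964, -0.001], [0.036, -0.009, -0.999]]
wrist_force: [0.0, -0.1, 0.1]
gripper_width: 0.999
```

Tilt and x drifted during the descent, so I'll correct both before going lower.

```bash
python3 -m inch '[{"jaw":0,"x":-0.17,"y":-0.06,"z":0,"ax":0,"ay":0.22,"az":0},{"jaw":0,"x":0,"y":0,"z":0,"ax":0,"ay":0,"az":0}]'
```

```text
time_s: 3.18
tcp_pos: [0.6009, -0.1037, 0.043]
ee_rot: [[0.965, -0.263, 0.008], [-0.263, -0.965, -0.002], [0.008, -0.001, -1.0]]
wrist_force: [0.8, -0.8, 0.2]
gripper_width: 1.001
```

```bash
python3 -m inch '[{"jaw":0,"x":-0.08,"y":-0.02,"z":-0.23,"ax":0,"ay":0.07,"az":0},{"jaw":0,"x":-0.05,"y":0,"z":-0.23,"ax":0,"ay":0.05,"az":0},{"jaw":0,"x":0,"y":0,"z":0,"ax":0,"ay":0,"az":0}]'
```

```text
time_s: 3.55
tcp_pos: [0.5945, -0.1043, 0.0168]
ee_rot: [[0.965, -0.262, -0.008], [-0.262, -0.965, -0.002], [-0.007, 0.004, -1.0]]
wrist_force: [0.5, -1.0, -0.9]
gripper_width: 0.998
```

```bash
python3 -m inch '[{"jaw":100,"x":0.03,"y":0,"z":0,"ax":0,"ay":-0.04,"az":0},{"jaw":255,"x":0,"y":0,"z":0,"ax":0,"ay":0,"az":0},{"jaw":255,"x":0,"y":0,"z":0,"ax":0,"ay":0,"az":0},{"jaw":255,"x":0,"y":0,"z":0,"ax":0,"ay":0,"az":0},{"jaw":255,"x":0,"y":0,"z":0,"ax":0,"ay":0,"az":0},{"jaw":255,"x":0,"y":0,"z":0,"ax":0,"ay":0,"az":0}]'
```

```text
time_s: 4.3
tcp_pos: [0.5968, -0.1044, 0.0168]
ee_rot: [[0.965, -0.262, 0.0], [-0.262, -0.965, -0.002], [0.001, 0.002, -1.0]]
wrist_force: [-0.4, -0.9, -0.2]
gripper_width: 0.548
```

```bash
python3 -m inch '[{"jaw":255,"x":0,"y":0,"z":0.3,"ax":0,"ay":0,"az":0},{"jaw":255,"x":0,"y":0,"z":0.5,"ax":0,"ay":0,"az":0},{"jaw":255,"x":0,"y":0,"z":0.5,"ax":0,"ay":0,"az":0},{"jaw":255,"x":0,"y":0,"z":0.6,"ax":0,"ay":0,"az":0},{"jaw":255,"x":0,"y":0,"z":0,"ax":0,"ay":0,"az":0}]'
```

```text
time_s: 4.92
tcp_pos: [0.5928, -0.104, 0.1298]
ee_rot: [[0.965, -0.264, -0.009], [-0.264, -0.965, -0.0], [-0.009, 0.003, -1.0]]
wrist_force: [-0.1, -0.1, -2.6]
gripper_width: 0.555
```

```bash
python3 -m inch '[{"jaw":255,"x":-0.54,"y":-0.57,"z":0.1,"ax":0,"ay":-0.05,"az":0},{"jaw":255,"x":-0.54,"y":-0.57,"z":0,"ax":0,"ay":0,"az":0},{"jaw":255,"x":-0.54,"y":-0.57,"z":0,"ax":0,"ay":0,"az":0},{"jaw":255,"x":-0.54,"y":-0.57,"z":0,"ax":0,"ay":0,"az":0},{"jaw":255,"x":-0.54,"y":-0.57,"z":0,"ax":0,"ay":0,"az":0},{"jaw":255,"x":0,"y":0,"z":0,"ax":0,"ay":0,"az":0}]'
python3 -c "
from h import *;look('w4',pts=dict(g=[.49,-.294,.012],tip=[.49,-.294,.062]));print(sense()['ee_rot'])"
```

```text
time_s: 5.68
tcp_pos: [0.4187, -0.2758, 0.1255]
ee_rot: [[0.964, -0.265, -0.017], [-0.265, -0.964, 0.007], [-0.019, -0.002, -1.0]]
wrist_force: [0.1, 0.3, -3.1]
gripper_width: 0.548
5.675 [ 0.4187 -0.2758  0.1255] [-14.9  16.2 -23.7  -0.2 -51.1  89.6]
g [277.5 125.5]
tip [277.  126.4]
[[ 0.96450888 -0.26353155 -0.01654493]
 [-0.26345352 -0.96464833  0.00676997]
 [-0.01774414 -0.00217088 -0.9998402 ]]
```

View pics/w4.png

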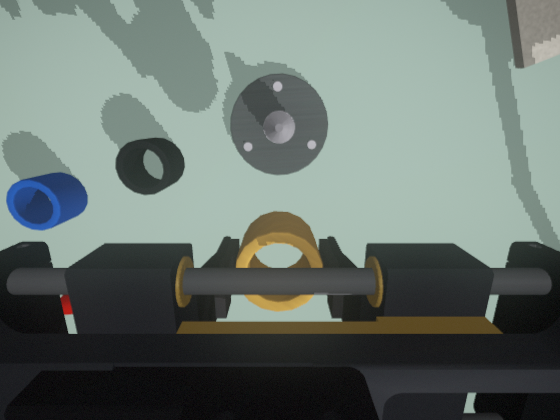

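Wrist view: the sleeve is held at (279,260), and the gauge disc is centred at (279,124) with the pin tip near (279,127). Now the offset.

```bash
python3 - <<'E'
import numpy as np,cv2
from h import at,proj
p=dict(np.load('pics/w4.npz'))
for k in('vfov','cx','cy'):p[k]=float(p[k])
im=cv2.imread('pics/w4.png')
cv2.imwrite('pics/crop6.png',np.hstack([cv2.resize(im[65:185,220:340],None,fx=4,fy=4,interpolation=cv2.INTER_CUBIC),cv2.resize(im[200:320,220:340],None,fx=3,fy=4)]))
print(at('wrist',279.2,124.3,.012,p),at('wrist',279,127,.062,p))
for z in (.1255-.017,.1255+.023):
  print(proj('wrist',[.4187,-.2758,z],p))
E
```

```text
[ 0.49056335 -0.29572816  0.012     ] [ 0.48919636 -0.29530317  0.062     ]
(np.float64(278.8096281781891), np.float64(242.94606386035744))
(np.float64(278.55618182833746), np.float64(273.3556855328175))
```

View pics/crop6.png

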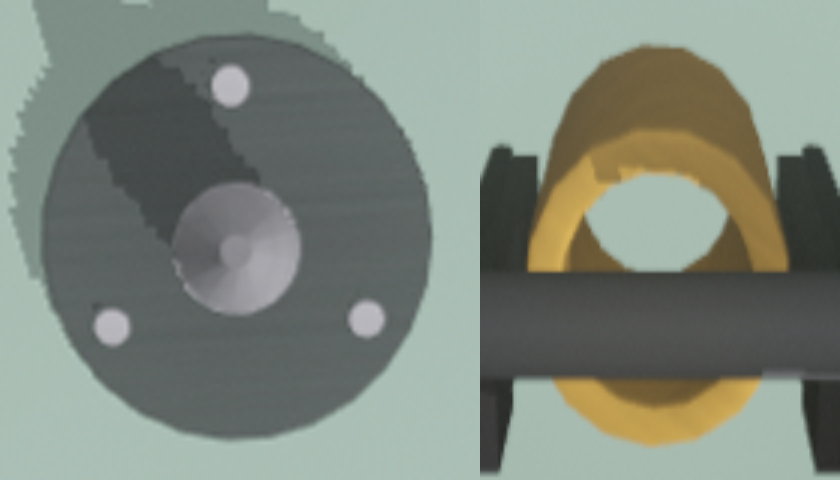

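```bash
python3 -m inch '[{"jaw":255,"x":0.4,"y":-0.11,"z":0,"ax":-0.04,"ay":-0.1,"az":0},{"jaw":255,"x":0.4,"y":-0.11,"z":0,"ax":0,"ay":0,"az":0},{"jaw":255,"x":0.38,"y":-0.1,"z":0,"ax":0,"ay":0,"az":0},{"jaw":255,"x":0,"y":0,"z":0,"ax":0,"ay":0,"az":0},{"jaw":255,"x":0,"y":0,"z":0,"ax":0,"ay":0,"az":0}]'
```

```text
time_s: 6.35
tcp_pos: [0.4923, -0.2906, 0.1201]
ee_rot: [[0.965, -0.261, -0.006], [-0.261, -0.965, 0.004], [-0.007, -0.002, -1.0]]
wrist_force: [0.2, -0.4, -1.5]
gripper_width: 0.55
```

```bash
python3 -m inch '[{"jaw":255,"x":-0.05,"y":-0.075,"z":-0.2,"ax":-0.02,"ay":-0.03,"az":0},{"jaw":255,"x":0,"y":0,"z":-0.2,"ax":0,"ay":0,"az":0},{"jaw":255,"x":0,"y":0,"z":0,"ax":0,"ay":0,"az":0},{"jaw":255,"x":0,"y":0,"z":0,"ax":0,"ay":0,"az":0}]'
python3 -c "
from h import *;look('w5');look('s5','scene');look('t5','top')
a=cv2.imread('pics/w5.png')[150:360,180:380];b=cv2.imread('pics/s5.png')[150:290,60:200];c=cv2.imread('pics/t5.png')[150:290,360:500]
cv2.imwrite('pics/c7.png',np.hstack([cv2.resize(x,(266,400)if i==9 else (266,266)) for i,x in enumerate((a,b,c))]))"
```

```text
time_s: 6.85
tcp_pos: [0.4868, -0.2943, 0.0936]
ee_rot: [[0.965, -0.261, -0.003], [-0.261, -0.965, 0.002], [-0.004, -0.001, -1.0]]
wrist_force: [-0.1, 0.7, -2.2]
gripper_width: 0.551
6.85 [ 0.4868 -0.2943  0.0936] [-14.9  23.9 -17.1  -0.1 -49.2  89.8]
6.9 [ 0.4867 -0.2943  0.0936] [-14.9  23.9 -17.1  -0.1 -49.2  89.8]
6.95 [ 0.4869 -0.2943  0.0937] [-14.9  23.9 -17.1  -0.1 -49.2  89.8]
```

View pics/c7.png

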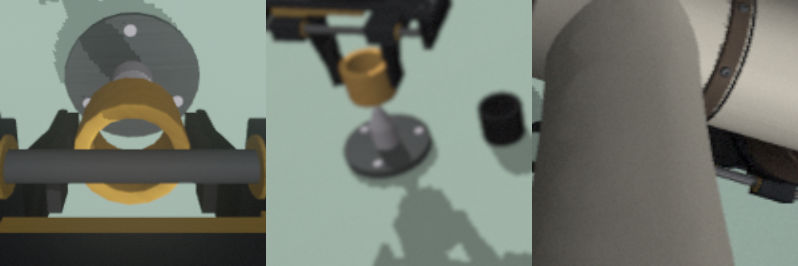

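```bash
python3 - <<'E'
import numpy as np,cv2
from h import at,proj
for n,X in dict(disc=[.490,-.2955,.012],tip=[.490,-.2955,.062],sb=[.4877,-.2945,.0766],st=[.4877,-.2945,.1166]).items(): print(n,np.round(proj('scene',X),1))
im=cv2.imread('pics/s5.png')
cv2.imwrite('pics/c8.png',cv2.resize(im[165:250,80:160],None,fx=7,fy=7,interpolation=cv2.INTER_CUBIC))
E
```

```text
disc [123.  224.5]
tip [117.1 205.9]
sb [115.9 199.3]
st [110.8 183. ]
```

View pics/c8.png

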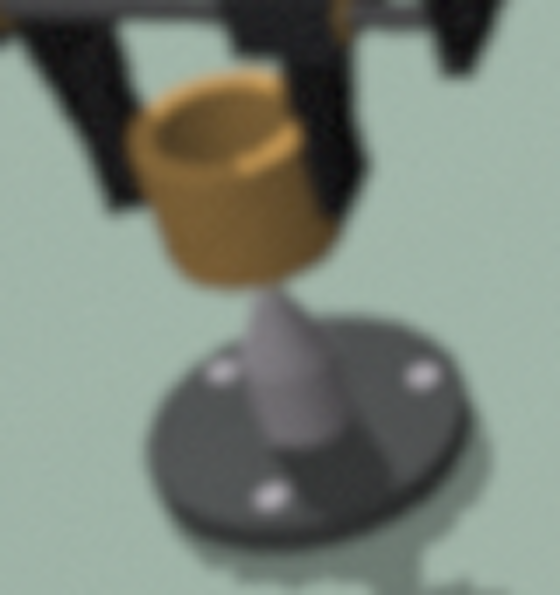

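Scene and wrist agree to within about 3 mm, and the bore has 4 mm of radial clearance. I'll descend in small steps and watch the force.

```bash
python3 -m inch '[{"jaw":255,"x":0.04,"y":0.01,"z":-0.15,"ax":-0.01,"ay":-0.02,"az":0},{"jaw":255,"x":0,"y":0,"z":-0.2,"ax":0,"ay":0,"az":0},{"jaw":255,"x":0,"y":0,"z":0,"ax":0,"ay":0,"az":0},{"jaw":255,"x":0,"y":0,"z":0,"ax":0,"ay":0,"az":0}]'
```

```text
time_s: 7.5
tcp_pos: [0.4898, -0.2937, 0.0715]
ee_rot: [[0.965, -0.261, 0.001], [-0.261, -0.965, -0.0], [0.001, 0.0, -1.0]]
wrist_force: [-0.2, -0.1, -2.4]
gripper_width: 0.55
```

```bash
python3 -m inch '[{"jaw":255,"x":0,"y":0,"z":-0.17,"ax":0,"ay":0,"az":0},{"jaw":255,"x":0,"y":0,"z":-0.1,"ax":0,"ay":0,"az":0},{"jaw":255,"x":0,"y":0,"z":0,"ax":0,"ay":0,"az":0}]'
python3 -m inch '[{"jaw":255,"x":0,"y":0,"z":-0.08,"ax":0,"ay":0,"az":0},{"jaw":255,"x":0,"y":0,"z":0,"ax":0,"ay":0,"az":0}]'
```

```text
time_s: 7.88
tcp_pos: [0.4898, -0.2937, 0.0542]
ee_rot: [[0.965, -0.261, 0.001], [-0.261, -0.965, -0.0], [0.001, 0.0, -1.0]]
wrist_force: [-0.2, -0.4, -2.7]
gripper_width: 0.556
time_s: 8.12
tcp_pos: [0.49, -0.2938, 0.0491]
ee_rot: [[0.965, -0.261, 0.002], [-0.261, -0.965, -0.001], [0.002, 0.0, -1.0]]
wrist_force: [-0.3, -0.3, -1.6]
gripper_width: 0.55
```

```bash
python3 -m inch '[{"jaw":255,"x":0,"y":0,"z":-0.15,"ax":0,"ay":0,"az":0},{"jaw":255,"x":0,"y":0,"z":-0.13,"ax":0,"ay":0,"az":0},{"jaw":255,"x":0,"y":0,"z":0,"ax":0,"ay":0,"az":0}]'
```

```text
time_s: 8.5
tcp_pos: [0.49, -0.2938, 0.0312]
ee_rot: [[0.965, -0.261, 0.002], [-0.261, -0.965, -0.001], [0.002, 0.0, -1.0]]
wrist_force: [0.1, -1.4, -3.1]
gripper_width: 0.549
```

```bash
python3 -m inch '[{"jaw":255,"x":0,"y":0,"z":-0.03,"ax":0,"ay":0,"az":0},{"jaw":255,"x":0,"y":0,"z":0,"ax":0,"ay":0,"az":0}]'
```

```text
time_s: 8.75
tcp_pos: [0.4901, -0.2939, 0.0292]
ee_rot: [[0.965, -0.261, 0.002], [-0.261, -0.965, -0.001], [0.002, 0.0, -1.0]]
wrist_force: [0.2, 0.3, -1.6]
gripper_width: 0.552
```

```bash
python3 -m inch '[{"jaw":255,"x":0,"y":0,"z":-0.025,"ax":0,"ay":0,"az":0},{"jaw":255,"x":0,"y":0,"z":0,"ax":0,"ay":0,"az":0}]'; python3 -c "
from h import *;look('s6','scene')
cv2.imwrite('pics/c9.png',cv2.resize(cv2.imread('pics/s6.png')[165:250,80:160],None,fx=7,fy=7,interpolation=cv2.INTER_CUBIC))"
```

```text
time_s: 9.0
tcp_pos: [0.4908, -0.294, 0.029]
ee_rot: [[0.966, -0.26, 0.003], [-0.26, -0.966, -0.001], [0.004, 0.001, -1.0]]
wrist_force: [0.5, -0.5, -2.8]
gripper_width: 0.548
9.0 [ 0.4908 -0.294   0.029 ] [-14.7  28.9 -20.4   0.1 -40.5  89.6]
```

View pics/c9.png

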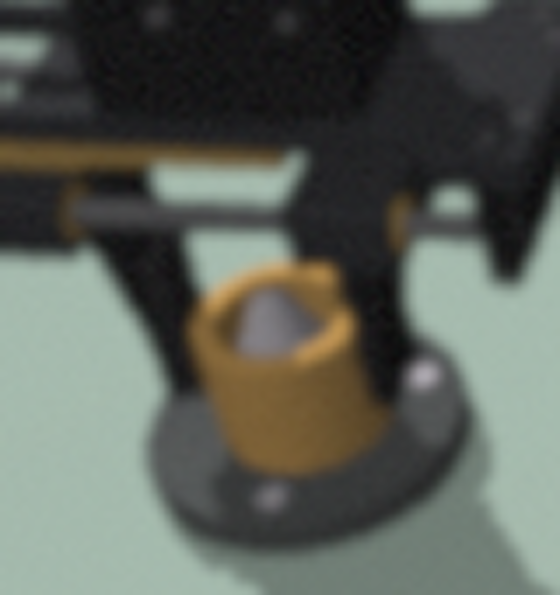

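The sleeve is over the pin and close to home, so I'll seat it gently.

```bash
python3 -m inch '[{"jaw":255,"x":0,"y":0,"z":-0.03,"ax":0,"ay":0,"az":0},{"jaw":255,"x":0,"y":0,"z":0,"ax":0,"ay":0,"az":0}]'
```

```text
time_s: 9.3
tcp_pos: [0.4911, -0.2941, 0.0289]
ee_rot: [[0.966, -0.259, 0.004], [-0.259, -0.966, -0.002], [0.004, 0.001, -1.0]]
wrist_force: [0.7, -0.1, -2.1]
gripper_width: 0.552
```

```bash
python3 -m inch '[{"jaw":60,"x":0,"y":0,"z":0,"ax":0,"ay":0,"az":0},{"jaw":0,"x":0,"y":0,"z":0,"ax":0,"ay":0,"az":0},{"jaw":0,"x":0,"y":0,"z":0,"ax":0,"ay":0,"az":0},{"jaw":0,"x":0,"y":0,"z":0,"ax":0,"ay":0,"az":0}]'
```

```text
time_s: 9.8
tcp_pos: [0.492, -0.2946, 0.0292]
ee_rot: [[0.966, -0.259, 0.006], [-0.259, -0.966, -0.003], [0.006, 0.001, -1.0]]
wrist_force: [-0.3, -0.5, -0.1]
gripper_width: 0.917
```

```bash
python3 -m inch '[{"jaw":0,"x":0,"y":0,"z":0.3,"ax":0.02,"ay":0.03,"az":0},{"jaw":0,"x":0,"y":0,"z":0.6,"ax":0,"ay":0,"az":0},{"jaw":0,"x":0,"y":0,"z":0.8,"ax":0,"ay":0,"az":0},{"jaw":0,"x":0,"y":0,"z":0.8,"ax":0,"ay":0,"az":0},{"jaw":0,"x":0,"y":0,"z":0.3,"ax":0,"ay":0,"az":0},{"jaw":0,"x":0,"y":0,"z":0,"ax":0,"ay":0,"az":0}]'; python3 -c "
from h import *;look('s7','scene');look('w7')
cv2.imwrite('pics/c10.png',np.hstack([cv2.resize(cv2.imread('pics/s7.png')[185:255,85:165],(400,350),interpolation=cv2.INTER_CUBIC),cv2.resize(cv2.imread('pics/w7.png')[150:290,200:360],(400,350))]))"
```

```text
time_s: 10.55
tcp_pos: [0.4905, -0.2943, 0.2016]
ee_rot: [[0.966, -0.259, -0.002], [-0.259, -0.966, 0.001], [-0.002, -0.0, -1.0]]
wrist_force: [-0.5, -0.7, -0.2]
gripper_width: 1.002
10.55 [ 0.4905 -0.2943  0.2016] [-14.8  17.9  -8.9  -0.  -63.3  89.7]
10.6 [ 0.49   -0.2942  0.2006] [-14.8  17.9  -9.   -0.  -63.3  89.7]
```

View pics/c10.png

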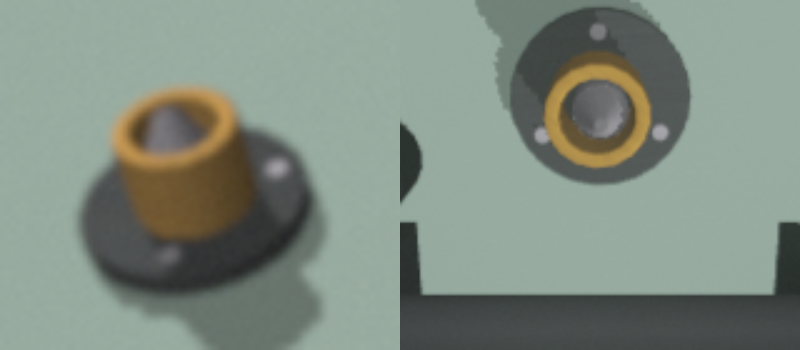

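The wide sleeve stands flat on the disc, concentric, with the pin tip protruding about 10 mm. Next is the narrow sleeve.

```bash
python3 -m inch '[{"jaw":0,"x":0.2,"y":0.84,"z":0,"ax":0,"ay":0,"az":0},{"jaw":0,"x":0.2,"y":0.84,"z":0,"ax":0,"ay":0,"az":0},{"jaw":0,"x":0.2,"y":0.84,"z":0,"ax":0,"ay":0,"az":0},{"jaw":0,"x":0.2,"y":0.84,"z":0,"ax":0,"ay":0,"az":0},{"jaw":0,"x":0.2,"y":0.84,"z":-0.3,"ax":0,"ay":0,"az":0},{"jaw":0,"x":0.2,"y":0.84,"z":-0.4,"ax":0,"ay":0,"az":0},{"jaw":0,"x":0.2,"y":0.8,"z":-0.4,"ax":0,"ay":0,"az":0},{"jaw":0,"x":0,"y":0,"z":0,"ax":0,"ay":0,"az":0}]'; python3 -c "
from h import *;look('w8',pts=dict(n=[.5996,.0555,.04]))"
```

```text
time_s: 11.65
tcp_pos: [0.5679, 0.0662, 0.1167]
ee_rot: [[0.964, -0.264, -0.03], [-0.264, -0.965, -0.0], [-0.029, 0.008, -1.0]]
wrist_force: [-0.2, -0.6, 0.7]
gripper_width: 0.998
11.65 [0.5679 0.0662 0.1167] [ 22.5  23.3 -13.8  -0.8 -54.4  52.6]
n [280.5 175.7]
```

View pics/w8.png

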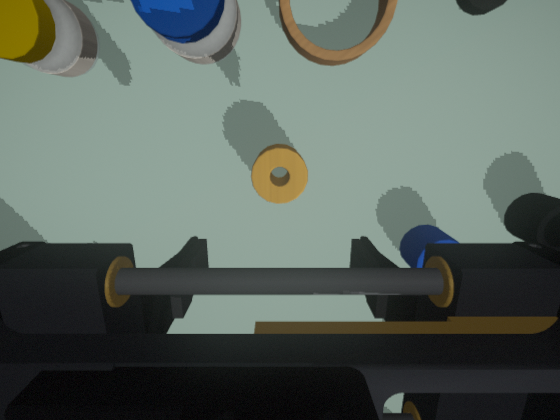

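The narrow sleeve's rim centre is at (280,175), as predicted.

```bash
python3 -m inch '[{"jaw":0,"x":0.53,"y":-0.18,"z":0,"ax":0,"ay":-0.17,"az":0},{"jaw":0,"x":0,"y":0,"z":-0.3,"ax":0,"ay":0,"az":0},{"jaw":0,"x":0,"y":0,"z":-0.3,"ax":0,"ay":0,"az":0},{"jaw":0,"x":0,"y":0,"z":0,"ax":0,"ay":0,"az":0}]'
```

```text
time_s: 12.2
tcp_pos: [0.5989, 0.0497, 0.0793]
ee_rot: [[0.963, -0.269, -0.002], [-0.269, -0.963, -0.002], [-0.001, 0.002, -1.0]]
wrist_force: [-1.0, -0.6, 0.5]
gripper_width: 0.998
```

```bash
python3 -m inch '[{"jaw":0,"x":0,"y":0.1,"z":-0.3,"ax":0,"ay":0,"az":0},{"jaw":0,"x":0,"y":0,"z":-0.35,"ax":0,"ay":0,"az":0},{"jaw":0,"x":0,"y":0,"z":-0.35,"ax":0,"ay":0,"az":0},{"jaw":0,"x":0,"y":0,"z":0,"ax":0,"ay":0,"az":0}]'
```

```text
time_s: 12.7
tcp_pos: [0.6005, 0.053, 0.0216]
ee_rot: [[0.962, -0.272, 0.003], [-0.272, -0.962, -0.002], [0.003, 0.001, -1.0]]
wrist_force: [-0.2, -0.2, -0.2]
gripper_width: 1.001
```

```bash
python3 -m inch '[{"jaw":60,"x":0,"y":0.04,"z":-0.08,"ax":0,"ay":0,"az":0},{"jaw":255,"x":0,"y":0,"z":0,"ax":0,"ay":0,"az":0},{"jaw":255,"x":0,"y":0,"z":0,"ax":0,"ay":0,"az":0},{"jaw":255,"x":0,"y":0,"z":0,"ax":0,"ay":0,"az":0},{"jaw":255,"x":0,"y":0,"z":0,"ax":0,"ay":0,"az":0},{"jaw":255,"x":0,"y":0,"z":0,"ax":0,"ay":0,"az":0}]'
python3 -m inch '[{"jaw":255,"x":0,"y":0,"z":0.3,"ax":0,"ay":0,"az":0},{"jaw":255,"x":0,"y":0,"z":0.5,"ax":0,"ay":0,"az":0},{"jaw":255,"x":0,"y":0,"z":0.5,"ax":0,"ay":0,"az":0},{"jaw":255,"x":0,"y":0,"z":0.6,"ax":0,"ay":0,"az":0},{"jaw":255,"x":0,"y":0,"z":0,"ax":0,"ay":0,"az":0}]'
```

```text
time_s: 13.45
tcp_pos: [0.6029, 0.0557, 0.0206]
ee_rot: [[0.962, -0.271, 0.01], [-0.271, -0.962, 0.0], [0.009, -0.003, -1.0]]
wrist_force: [0.2, -0.4, -1.2]
gripper_width: 0.537
time_s: 14.08
tcp_pos: [0.5962, 0.0546, 0.1302]
ee_rot: [[0.961, -0.275, -0.007], [-0.275, -0.962, -0.002], [-0.006, 0.004, -1.0]]
wrist_force: [0.7, -0.1, -4.7]
gripper_width: 0.537
```

```bash
python3 -m inch '[{"jaw":255,"x":-0.6,"y":0.85,"z":0.1,"ax":0,"ay":-0.04,"az":0},{"jaw":255,"x":-0.6,"y":0.85,"z":0.1,"ax":0,"ay":0,"az":0},{"jaw":255,"x":-0.6,"y":0.85,"z":0.1,"ax":0,"ay":0,"az":0},{"jaw":255,"x":-0.6,"y":0.85,"z":0.1,"ax":0,"ay":0,"az":0},{"jaw":255,"x":-0.6,"y":0.85,"z":0.1,"ax":0,"ay":0,"az":0},{"jaw":255,"x":0,"y":0,"z":0,"ax":0,"ay":0,"az":0}]'
python3 -c "
from h import *;look('w9',pts=dict(c=[.474,.302,.005]))"
```

```text
time_s: 14.82
tcp_pos: [0.4055, 0.3068, 0.1457]
ee_rot: [[0.959, -0.283, -0.022], [-0.283, -0.959, -0.013], [-0.017, 0.018, -1.0]]
wrist_force: [0.5, -1.1, -4.9]
gripper_width: 0.53
14.825 [0.4055 0.3068 0.1457] [ 55.   15.7 -20.8  -0.7 -54.8  19. ]
c [261.6 132. ]
```

View pics/w9.png

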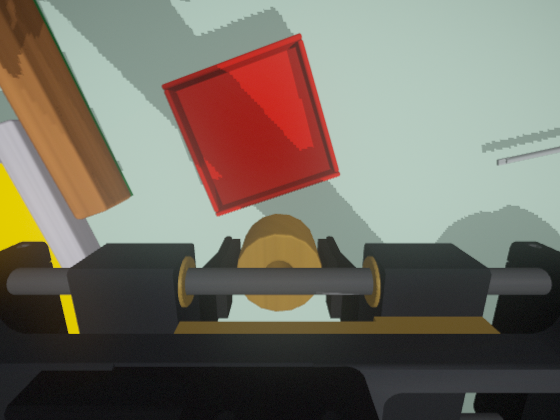

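```bash
python3 - <<'E'
import numpy as np
from h import at
p=dict(np.load('pics/w9.npz'))
for k in('vfov','cx','cy'):p[k]=float(p[k])
P=np.array([at('wrist',*c,.03,p) for c in [(164,87),(300,36),(339,175),(218,215)]]);print(P.round(4),P.mean(0))
E
```

```text
[[0.5355 0.3714 0.03  ]
 [0.5402 0.2461 0.03  ]
 [0.4149 0.2413 0.03  ]
 [0.4104 0.3666 0.03  ]] [0.47525311 0.30635634 0.03      ]
```

Tray corners at (164,87), (300,36), (339,175) and (218,215) put its centre at (0.475,0.306), aligned with the world axes to about 2°.

```bash
python3 -m inch '[{"jaw":255,"x":0.55,"y":-0.02,"z":0,"ax":0.07,"ay":-0.12,"az":0},{"jaw":255,"x":0.55,"y":-0.02,"z":-0.2,"ax":0,"ay":0,"az":0},{"jaw":255,"x":0.05,"y":0,"z":-0.3,"ax":0,"ay":0,"az":0},{"jaw":255,"x":0,"y":0,"z":-0.3,"ax":0,"ay":0,"az":0},{"jaw":255,"x":0,"y":0,"z":0,"ax":0,"ay":0,"az":0}]'
```

```text
time_s: 15.5
tcp_pos: [0.4744, 0.2927, 0.0863]
ee_rot: [[0.956, -0.294, -0.016], [-0.294, -0.956, -0.015], [-0.011, 0.019, -1.0]]
wrist_force: [0.2, -0.8, -4.2]
gripper_width: 0.532
```

```bash
python3 -m inch '[{"jaw":255,"x":0,"y":0.2,"z":0,"ax":0.08,"ay":-0.09,"az":0},{"jaw":255,"x":0,"y":0,"z":-0.3,"ax":0,"ay":0,"az":0},{"jaw":255,"x":0,"y":0,"z":-0.3,"ax":0,"ay":0,"az":0},{"jaw":255,"x":0,"y":0,"z":0,"ax":0,"ay":0,"az":0}]'
```

```text
time_s: 16.0
tcp_pos: [0.4759, 0.3064, 0.0515]
ee_rot: [[0.955, -0.295, 0.004], [-0.295, -0.955, 0.004], [0.003, -0.005, -1.0]]
wrist_force: [-0.5, -0.8, -4.6]
gripper_width: 0.541
```

```bash
python3 -m inch '[{"jaw":255,"x":0,"y":0,"z":-0.2,"ax":0,"ay":0,"az":0},{"jaw":255,"x":0,"y":0,"z":-0.17,"ax":0,"ay":0,"az":0},{"jaw":255,"x":0,"y":0,"z":0,"ax":0,"ay":0,"az":0},{"jaw":255,"x":0,"y":0,"z":-0.02,"ax":0,"ay":0,"az":0},{"jaw":255,"x":0,"y":0,"z":0,"ax":0,"ay":0,"az":0}]'
```

```text
time_s: 16.62
tcp_pos: [0.4773, 0.3082, 0.0292]
ee_rot: [[0.956, -0.294, 0.008], [-0.294, -0.956, 0.008], [0.006, -0.01, -1.0]]
wrist_force: [0.5, -0.3, -4.9]
gripper_width: 0.534
```

```bash
python3 -m inch '[{"jaw":255,"x":0,"y":0,"z":-0.05,"ax":-0.04,"ay":0.04,"az":0},{"jaw":255,"x":0,"y":0,"z":0,"ax":0,"ay":0,"az":0}]'
```

```text
time_s: 16.88
tcp_pos: [0.4776, 0.3085, 0.0265]
ee_rot: [[0.956, -0.294, 0.002], [-0.294, -0.956, 0.001], [0.001, -0.002, -1.0]]
wrist_force: [-0.1, 0.4, -5.1]
gripper_width: 0.531
```

```bash
python3 -m inch '[{"jaw":65,"x":0,"y":0,"z":0,"ax":0,"ay":0,"az":0},{"jaw":65,"x":0,"y":0,"z":0,"ax":0,"ay":0,"az":0},{"jaw":65,"x":0,"y":0,"z":0,"ax":0,"ay":0,"az":0},{"jaw":65,"x":0,"y":0,"z":0,"ax":0,"ay":0,"az":0}]'
python3 -m inch '[{"jaw":65,"x":0,"y":0,"z":0.3,"ax":0,"ay":0,"az":0},{"jaw":65,"x":0,"y":0,"z":0.6,"ax":0,"ay":0,"az":0},{"jaw":65,"x":0,"y":0,"z":0.8,"ax":0,"ay":0,"az":0},{"jaw":65,"x":0,"y":0,"z":0.8,"ax":0,"ay":0,"az":0},{"jaw":65,"x":-0.5,"y":0,"z":0.2,"ax":0,"ay":0,"az":0},{"jaw":65,"x":0,"y":0,"z":0,"ax":0,"ay":0,"az":0}]'
python3 -c "
from h import *;look('w10');look('s10','scene');print(sense()['wrist_force'])"
```

```text
time_s: 17.38
tcp_pos: [0.4797, 0.3103, 0.0292]
ee_rot: [[0.956, -0.293, 0.007], [-0.293, -0.956, 0.005], [0.005, -0.007, -1.0]]
wrist_force: [0.3, -0.1, 0.4]
gripper_width: 0.741
time_s: 18.12
tcp_pos: [0.4487, 0.3095, 0.1967]
ee_rot: [[0.956, -0.293, 0.007], [-0.293, -0.956, 0.005], [0.005, -0.007, -1.0]]
wrist_force: [0.6, 0.3, 0.3]
gripper_width: 0.745
18.125 [0.4487 0.3095 0.1967] [ 51.7  15.2 -13.5   0.2 -60.7  21.1]
18.175 [0.4496 0.3097 0.1965] [ 51.7  15.3 -13.5   0.2 -60.7  21.2]
[0.03546469 0.60329108 0.09343625]
```

View pics/w10.png

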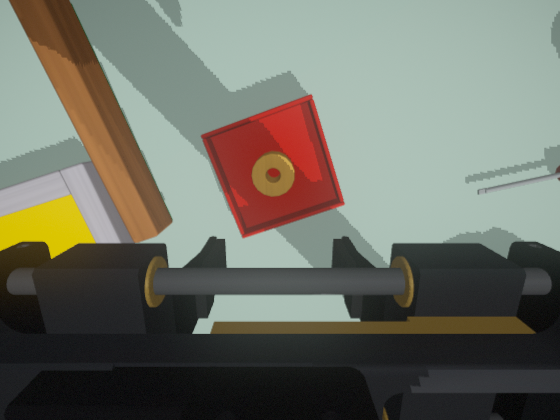

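View pics/s10.png

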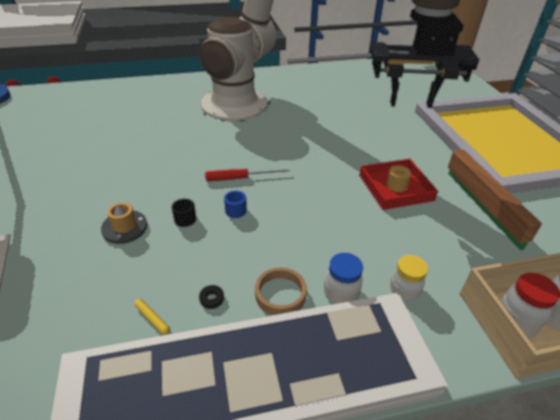

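The wrist view shows the narrow sleeve upright in the tray at (273,174). The scene view shows the wide one on the gauge at (122,218), the narrow one in the tray at (398,180), the look-alikes unmoved, and the gripper clear. Handing in.

```bash
python3 -m inch '[{"jaw":65,"x":0,"y":0,"z":0,"ax":0,"ay":0,"az":0},{"jaw":65,"x":0,"y":0,"z":0,"ax":0,"ay":0,"az":0}]'; python3 -c "
from station import *
print(finish_job())"
```

```text
time_s: 18.48
tcp_pos: [0.45, 0.3091, 0.1938]
ee_rot: [[0.956, -0.295, 0.005], [-0.295, -0.956, 0.002], [0.004, -0.003, -1.0]]
wrist_force: [-1.2, -0.3, 0.6]
gripper_width: 0.745
the job is handed in; nothing more can be done
None
```

I slid the wide-bore sleeve onto the gauge pin and released it, then set the narrow-bore sleeve upright in the red reject tray. I handed the job in at about 18.5 s.

- **Wide sleeve:** After release, the scene and wrist pictures show it flat and centred on the disc, with the pin tip showing above the rim. At release the fingers were at the height expected for a seated sleeve. The wrist force never clearly showed it touching the base, so the seating rests on the pictures and that height.
- **Narrow sleeve:** It stands near the centre of the tray. I let go of it about 1 mm above the floor.
- **Surroundings:** The black and blue look-alikes are where they were, and the gripper touches nothing. The wrist force stayed near 5 N or below in every reading.
- **Disagreements:** The top and scene cameras differed by 5 to 8 mm in x. The wrist and scene cameras differed by about 3 mm on where the pin was, so I aimed between them, and the sleeve went on without any sign of contact. The first move call was refused because its rows lacked some keys. The arm also drifted and tilted a little between rows, and I corrected that as I went.

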